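Load a flanged bush and set the measuring carriage

TASK

Slide the slim flanged bush sideways into the slot of the grey carriage, upright, its flange under the slotted plate and its barrel fully home against the slot's end, and let go of it. Then, pushing on the carriage and not on the bush, gently nudge the stiff carriage along until the line on it stands at the tip of the steel pointer (within 3 mm), without overshooting. Leave the bush home in its slot and the other things where they are.

Things in the scene. Friction and masses are not known exactly. Their poses are not given: they have to be found in the camera images.
- bush: slim flanged steel bush, the only thing to load: barrel 28 mm diameter, 80 mm tall in all, with a round flange 50 mm diameter and 8 mm thick at its foot; about 0.28 kg. It stands upright on its flange in the aluminium tray, in any of three places of a row. Origin: centre of the underside of the flange; z along the barrel.
- wide_bush: bystander in the tray: steel bush 70 mm tall with 44 mm barrel and 62 mm flange; origin centre of underside. Too wide for the slot. Leave alone.
- plain_sleeve: bystander in the tray: plain steel cylinder 32 mm diameter, 90 mm tall, no flange; origin centre of underside. Leave alone.
- tray: fixed aluminium tray 250 mm (its x) by 120 mm (its y), walls 15 mm high, floor 5 mm thick; the three steel pieces stand in a row along its x, about 78 mm apart. Origin: centre of its underside.
- stage: fixed dark steel base 12 mm thick, 150 mm along its x (from -63 to +87 mm) by 290 mm along its y (centred), carrying the carriage, which slides along the stage's +y. Origin: on the table under the carriage's centre line, halfway along.
- carriage (a joint): carriage position along the stage's +y, in m: 0 at the -y end, 0.15 at the other; starts between 0 and 0.04. Stiff: about 7 N of sliding friction, stays where it is left. Grey block 104 mm (x) by 120 mm (y), underside 14 mm and flat top 52 mm above the table; its y-facing ends are plain upright faces 60 mm from the seat; push on the -y one.
- mouth (a point): middle of the slot's open end at the carriage's -x face, 52 mm before the seat, on top (52 mm above the table). The aluminium slotted plate is 8 mm thick, flush with the top; the slot is 33 mm wide and ends 15 mm beyond the seat. Under the plate is a channel for the flange, 56 mm wide, 14 mm high, open at the same face, its floor 30 mm above the table.
- seat (a point): on the carriage, on the channel's floor, where the centre of the bush's underside belongs (30 mm above the table; fully home the bush is up to 1 mm further along +x). Its x is the way the bush slides in, its y the way the carriage slides.
- line (a point): the rear end, at the carriage's +x edge, of the thin white line across the carriage's top; it lies on the carriage's centre (52 mm along x from the seat, same y as the seat).
- tip (a point): tip of the steel pointer, a fixed post on the stage behind the carriage's +x face, top 60 mm above the table, its point aimed at the carriage, 56 mm above the table. Same axes as the stage. The line is at the tip when both have the same y in the stage's frame; at first the line is 40 to 140 mm short of it, on the -y side.
- angle_plate: fixed dark steel angle plate 60 x 70 mm, 120 mm tall, between tray and stage on the robot's side; origin centre of underside.
- setting_ring: bystander: loose steel ring 80 mm diameter, 22 mm tall, on the table; origin centre of underside.
- gauge_box: bystander: loose closed wooden box 80 x 120 mm, 30 mm tall; origin centre of underside.
- objective: bystander: loose black lens barrel 52 mm diameter, 75 mm tall; origin centre of underside.
- screwdriver: bystander: loose black-handled screwdriver about 180 mm long, lying behind the stage; origin on its underside near mid-length.
- mug: bystander: loose white mug 80 mm diameter, 90 mm tall, with a handle; origin centre of underside.
Mind the look-alikes: they are no part of the job. What is shaped like the bush but blue or purple is not meant.

How it is judged:
By the outcome, as a careful person would: the job done as asked, in the order asked, and still so for the second after the job is handed in, with the robot touching nothing.
It also fails if it takes over 69 s, if anything falls off the work surface, if the arm or the gripper's body presses on something with over 40 N, if the wrist force passes 120 N, or if a joint passes its speed limit or range.

ROBOT

A 7-joint arm with a two-finger parallel gripper is mounted at the origin on the work surface. World frame = base frame: x ahead of the robot, y to its left, z up, the work surface at z = 0. Lengths are in m, angles in rad, forces in N, time in s.
With the tool pointing down it reaches from about 0.425 to 0.95 m from the base axis. Payload 4.7 kg.
Tool frame: the origin (TCP) lies between the finger pads; the fingertips stand 25 mm ahead of it and the grasp point (between the pads) lies 6 mm ahead of it; x points along the fingers, z is the direction in which the jaws open and shut, and the axes are right-handed (so a half turn about x gives the same grasp; the last joint's range is limited). The gripper opens to 85 mm and grips with 20 to 120 N. Pads are 22 mm wide; open, the fingers measure 114 mm over their backs; the gripper's body (76 mm by 85 mm) begins 54 mm behind the grasp point. The pads swing forward as they close: fully open they stand 13 mm farther back than shut.
Start: joints at [-1.144, 0.469, -0.049, 1.532, 0.024, 1.141, -0.082], TCP at [0.297, 0.606, 0.256] pointing down, gripper open.
Joint ranges: [-2.59, 2.59], [-0.33, 1.99], [-1.39, 1.29], [0.1, 2.45], [-1.04, 4.18], [0.21, 1.99], [-2.66, 2.66]. Speed limits (rad/s): [2.57, 2.57, 3.14, 3.14, 3.14, 3.14, 3.14].

INTERFACE

Orientations are given as a 3x3 rotation matrix whose columns are the frame's x, y, z axes.
In Python, from rig import * gives the robot as it stands. Calls block until the motion is done:
- movep(position, orientation): joint-space move of the TCP to a pose.
- move_l(position, attitude=None, feed=0.15, until_force=None): straight line of the TCP; attitude=None keeps the orientation; feed is the mean speed in m/s. With until_force (N) it stops when the force on the tool has changed by that much, and returns True; else False.
- move_joints(angles): joint-space move.
- command_gripper(opening, newtons=None): finger opening in m; newtons is the grip in N (None keeps the last); returns when the fingers have stopped.
- sleep(seconds).
- inverse_kinematics(position, orientation): joint angles nearest the present ones, or None.
- sense(): the state.
- camera(name): name is "scene" or "top"; returns (picture, depth): 400x640x3 uint8, red, green, blue; 400x640 float32, m along the optical axis (not along the pixel's ray), 0 where there is no reading.
- camera_params(name): a dict with "K" (3x3 intrinsics, pixels), "dist" ([k1, k2, p1, p2, k3] as OpenCV has them; the pictures are not rectified), "position" and "rotation" of the camera in the world. Camera axes: x right, y down, z forward; pixel columns grow to the right and rows downward; lengths in m; the calibration is good to about 2 mm. A picture is of the moment at which its call begins. camera_params takes no time and is no camera call.
A pose or a line that the arm cannot do raises Unreachable and nothing moves.
- finish_job(): hands the job in, once; it reports no verdict.
The state is a dict: "time_s": time; "joint_pos": joint angles; "qd": joint speeds; "joint_efforts": joint torques, N m; "position": TCP position; "tcp_rot": TCP orientation; "wrist_force": force on the tool from outside, world axes, zero at the start; "ft_torque": the same for the moment, N m; "finger_gap": finger opening in m.
Only numpy, scipy, OpenCV 4.12 (cv2) and the standard library are available. Lean on these libraries where they do the work, as an engineer would, in place of code of your own. Each camera call takes 0.05 s, during which the arm holds its last target.

## Working session

There is one attempt and no reset: what is moved stays moved. The work goes in short steps, each a Python script; the robot and the scene stay as the last script left them, time stands still between calls to the robot, and variables do not carry over. Pictures are saved under pics/ and viewed, and the job is handed in when it is done.

```bash
ls; mkdir -p pics
python3 - <<'E'
from rig import *
import cv2,numpy as np
for n in("scene","top"):
    p,d=camera(n); cv2.imwrite(f"pics/{n}0.png",p[:,:,::-1]); np.savez(f"{n}0.npz",p=p,d=d)
    c=camera_params(n); print(n,{k:np.round(v,4).tolist() for k,v in c.items()})
s=sense(); print(s)
E
```

```text
pics
scene {'K': [[416.1752, 0.0, 318.1017], [0.0, 416.1752, 192.4141], [0.0, 0.0, 1.0]], 'dist': [-0.0626, 0.0, 0.0, 0.0, 0.0], 'position': [1.3251, -0.507, 0.7367], 'rotation': [[0.5534, 0.4924, -0.6718], [0.8327, -0.3097, 0.459], [0.018, -0.8134, -0.5814]]}
top {'K': [[506.7226, 0.0, 316.9093], [0.0, 506.7226, 201.9425], [0.0, 0.0, 1.0]], 'dist': [-0.0732, 0.0, 0.0, 0.0, 0.0], 'position': [0.3839, -0.0025, 1.366], 'rotation': [[0.007, -0.9909, 0.1344], [-1.0, -0.0074, -0.0024], [0.0034, -0.1344, -0.9909]]}
{'time_s': 0.1, 'joint_pos': array([-1.14391908,  0.46935924, -0.04863495,  1.53359386,  0.02408777,
        1.1410155 , -0.08229413]), 'qd': array([-0.00011233,  0.00043442,  0.00073926, -0.00452979,  0.00193053,
        0.00057262, -0.00013373]), 'joint_efforts': array([ 4.36929076e-04, -5.11512208e+01, -4.69108089e-02, -2.38391376e+01,
        1.07761633e-02,  4.34886577e-03, -9.47012154e-06]), 'position': array([0.29685279, 0.60566819, 0.25535929]), 'tcp_rot': array([[-7.56902374e-04, -8.97948202e-01,  4.40100504e-01],
       [-1.62318958e-03,  4.40101153e-01,  8.97946736e-01],
       [-9.99998396e-01, -3.47085340e-05, -1.79065377e-03]]), 'wrist_force': array([ 0.36719832, -0.3355643 , -0.48444463]), 'ft_torque': array([ 0.01885733,  0.02408959, -0.017864  ]), 'finger_gap': 0.085405641518535}
```

View pics/scene0.png

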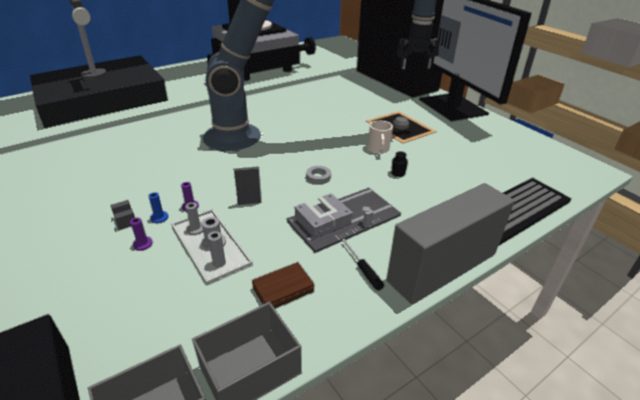

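View pics/top0.png

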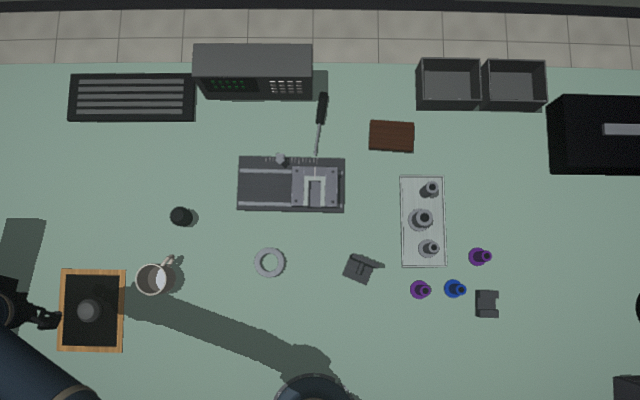

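The scene picture shows the tray with three grey pieces at about (192-217, 215-265). The top picture shows the stage at (290,184), the carriage at (316,186) with its slot opening downward (towards the robot), and the pointer near (280,158). I'll crop closer.

Run:
```python
import cv2,numpy as np
t=cv2.imread("pics/top0.png"); s=cv2.imread("pics/scene0.png")
a=cv2.resize(t[145:225,230:350],None,fx=6,fy=6,interpolation=cv2.INTER_CUBIC)
cv2.imwrite("pics/c_stage.png",a)
b=cv2.resize(t[165:305,390:500],None,fx=4,fy=4,interpolation=cv2.INTER_CUBIC)
c=cv2.resize(s[175:285,100:260],None,fx=4,fy=4,interpolation=cv2.INTER_CUBIC)
cv2.imwrite("pics/c_tray_top.png",b);cv2.imwrite("pics/c_tray_sc.png",c)
d=cv2.resize(s[175:255,280:410],None,fx=6,fy=6,interpolation=cv2.INTER_CUBIC)
cv2.imwrite("pics/c_stage_sc.png",d)
```

```text
(no output)
```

View pics/c_stage.png

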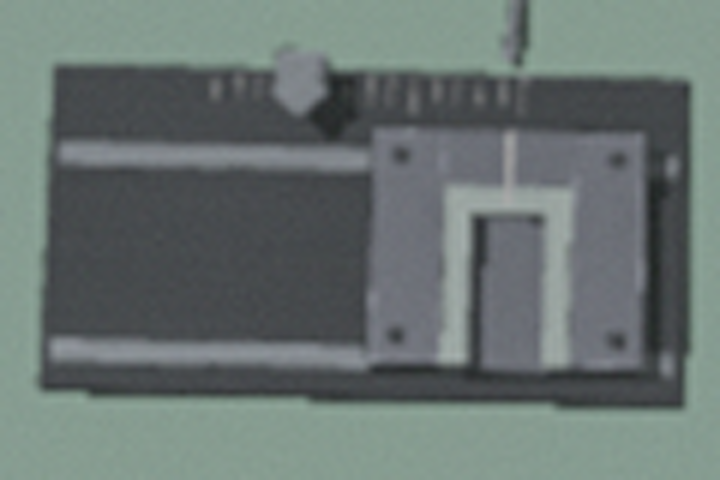

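View pics/c_tray_top.png

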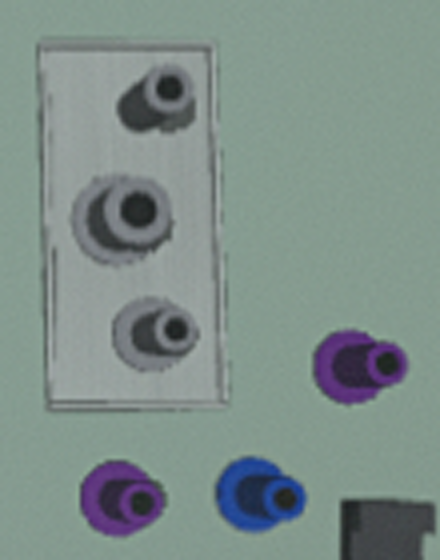

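View pics/c_tray_sc.png

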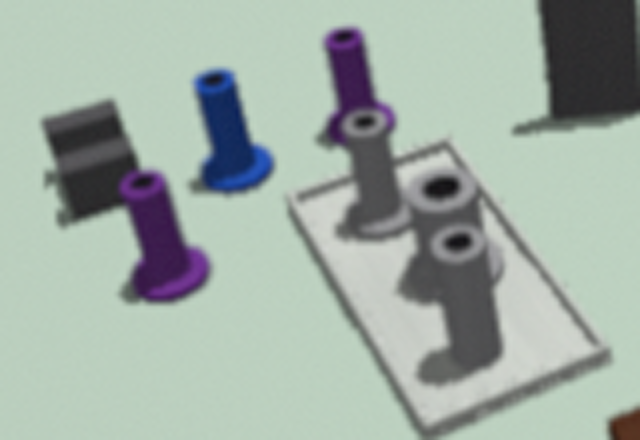

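View pics/c_stage_sc.png

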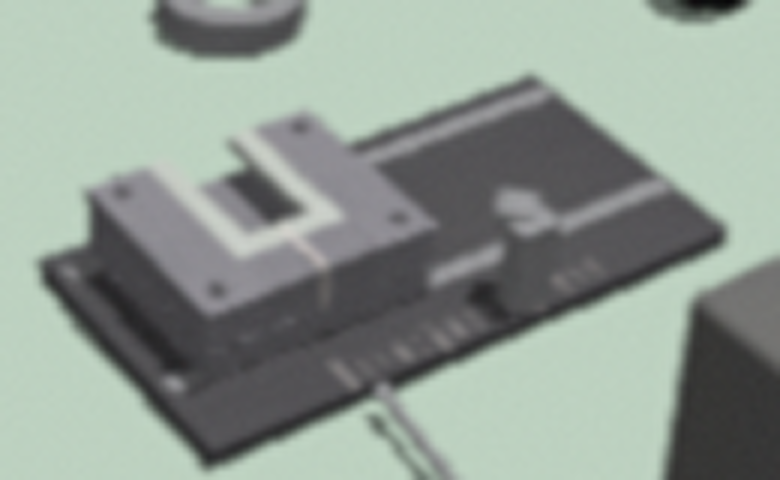

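Possible look-alikes (top picture): grey flanged slim piece (430,248); wide grey flanged piece (421,219); grey plain sleeve (431,187), which has no flange; purple (479,256) and (420,289); blue (455,289). I choose (430,248): grey, in the tray, slim barrel with a flange. The close crops show that flange clearly, and none on the (431,187) piece. Measuring now.

```bash
cat > h.py <<'E'
import cv2,numpy as np
from rig import *
P={n:camera_params(n) for n in("scene","top")}
def rays(n,uv):
    c=P[n]; u=cv2.undistortPoints(np.asarray(uv,np.float64).reshape(-1,1,2),np.array(c["K"]),np.array(c["dist"])).reshape(-1,2)
    r=np.c_[u,np.ones(len(u))]@np.array(c["rotation"]).T
    return np.array(c["position"]),r
def onplane(n,uv,z):
    o,r=rays(n,uv); return o+r*((z-o[2])/r[:,2])[:,None]
def cloud(n,d):
    h,w=d.shape; g=np.stack(np.meshgrid(np.arange(w),np.arange(h)),-1).reshape(-1,2)
    o,r=rays(n,g); X=(o+r*d.reshape(-1,1)).reshape(h,w,3); X[d==0]=np.nan; return X
def proj(n,X):
    c=P[n];R=np.array(c["rotation"]).T
    return cv2.projectPoints(np.asarray(X,float).reshape(-1,1,3),cv2.Rodrigues(R)[0],-R@np.array(c["position"]),np.array(c["K"]),np.array(c["dist"]))[0].reshape(-1,2)
def circ(q):
    A=np.c_[2*q,np.ones(len(q))]; s=np.linalg.lstsq(A,(q**2).sum(1),rcond=None)[0]; return s[:2],np.sqrt(s[2]+s[:2]@s[:2])
E
python3 - <<'E'
from h import *
for n in("top","scene"):
    z=np.load(f"{n}0.npz"); X=cloud(n,z["d"]); p=z["p"]
    Z=X[...,2]
    print(n,"table z",np.nanmedian(Z[(abs(X[...,0]-.5)<.05)&(abs(X[...,1]+.12)<.05)]))
    def reg(x0,x1,y0,y1,z0,z1): return (X[...,0]>x0)&(X[...,0]<x1)&(X[...,1]>y0)&(X[...,1]<y1)&(Z>z0)&(Z<z1)
    m=reg(.3,.75,-.5,-.2,.03,.14).astype(np.uint8)
    k,l,st,_=cv2.connectedComponentsWithStats(m)
    for i in range(1,k):
        if st[i,4]<15: continue
        q=X[l==i]; zt=np.percentile(q[:,2],95); t=q[q[:,2]>zt-.012]
        print("comp",st[i],"ztop",zt.round(4),"xy",((t.max(0)+t.min(0))/2).round(4),"ext",np.ptp(t,axis=0).round(4))
    m=reg(.3,.8,-.2,.3,.045,.058)
    k,l,st,_=cv2.connectedComponentsWithStats(m.astype(np.uint8))
    for i in range(1,k):
        if st[i,4]<15: continue
        q=X[l==i]; print("carr",st[i],q[:,2].mean(),cv2.minAreaRect(q[:,:2].astype(np.float32)*1000))
E
```

```text
top table z 0.0008611853123809965
comp [389 135  25  16 208] ztop 0.0362 xy [ 0.7292 -0.2326  0.0339] ext [0.0414 0.0649 0.0079]
comp [421 182  18  15 178] ztop 0.0995 xy [ 0.5969 -0.2983  0.0956] ext [0.0272 0.0319 0.0139]
comp [413 209  20  18 284] ztop 0.0803 xy [ 0.5219 -0.281   0.0757] ext [0.0417 0.0426 0.013 ]
comp [424 242  15  11 141] ztop 0.0893 xy [ 0.4446 -0.3012  0.0853] ext [0.0254 0.0257 0.011 ]
comp [475 251  17  11 159] ztop 0.084 xy [ 0.4225 -0.438   0.0804] ext [0.0255 0.027  0.0159]
comp [416 285  15  12 138] ztop 0.0841 xy [ 0.3355 -0.2787  0.0805] ext [0.0275 0.0281 0.015 ]
comp [450 284  16  12 150] ztop 0.0841 xy [ 0.3381 -0.3689  0.0799] ext [0.0276 0.0268 0.0137]
comp [478 290  21   8 152] ztop 0.0471 xy [ 0.3262 -0.4549  0.0432] ext [0.0184 0.0508 0.0131]
carr [ 291  166   46   40 1439] 0.05258742973145563 ((606.1461181640625, 3.4921951293945312), (118.83220672607422, 104.96073150634766), 89.89372253417969)
carr [356 262   8  12  39] 0.05229528038681012 ((391.7345886230469, -116.39971923828125), (8.018052101135254, 29.415342330932617), 68.53189086914062)
sc
[... 448 characters left out ...]
0948 xy [ 0.5986 -0.2989  0.0899] ext [0.0348 0.0311 0.0143]
comp [130 218  16  21 240] ztop 0.0796 xy [ 0.4244 -0.4381  0.0744] ext [0.0303 0.0277 0.0134]
comp [256 285   9   6  24] ztop 0.0321 xy [ 0.7404 -0.2593  0.0313] ext [0.0183 0.0137 0.0022]
carr [236 187  25   6  95] 0.05134692803132305 ((414.34600830078125, -126.97447967529297), (68.71571350097656, 8.918984413146973), 66.57711791992188)
carr [ 295  193   58   37 1019] 0.051225701485133564 ((605.4521484375, 2.6959762573242188), (121.81739807128906, 107.5540542602539), 88.94255065917969)
carr [363 210  11   9  50] 0.052696772572835976 ((683.4185180664062, 94.53889465332031), (22.58167839050293, 22.01414680480957), 84.27958679199219)
```

Run:
```python
from h import *
z=np.load("top0.npz"); p=z["p"].astype(float)
g=p[...,1]; 
# far edge of stage: subpixel green->dark along columns, rows 148..164
pts=[]
for c in list(range(242,272))+list(range(290,312))+list(range(322,342)):
    col=g[148:166,c]; thr=(g[148:152,c].mean()+55)/2
    i=np.argmax(col<thr); 
    if i>0: pts.append((c,148+i-1+(col[i-1]-thr)/(col[i-1]-col[i])))
W=onplane("top",pts,.012)
f=np.polyfit(W[:,1],W[:,0],1); r=W[:,0]-np.polyval(f,W[:,1]); k=abs(r)<.002
f=np.polyfit(W[k,1],W[k,0],1); print("far edge x=",f, "yaw deg",-np.degrees(np.arctan(f[0])),k.sum(),r.std())
print("bg/dark",g[150,250],g[175,260],p[185,260])
for yy in(-.06,0.,.1): print(np.polyval(f,yy))
# end edges
for rows,cs,sgn in((range(165,200),range(232,246),1),(range(165,205),range(352,338,-1),-1)):
    q=[]
    for rr in rows:
        v=g[rr,list(cs)]; thr=(v[:3].mean()+55)/2; i=np.argmax(v<thr)
        if i>0: q.append((cs[0]+sgn*(i-1+(v[i-1]-thr)/(v[i-1]-v[i])),rr))
    V=onplane("top",q,.012 ); h=np.polyfit(V[:,0],V[:,1],1); print("end edge y=",h,np.degrees(np.arctan(h[0])),np.polyval(h,.606))
# row profiles of line and tip
print("line",p[164:176,310:320].mean(2).round().astype(int))
print("tip",p[150:168,272:290].mean(2).round().astype(int))
s=np.load("scene0.npz")["p"]
```

```text
far edge x= [0.0174804  0.69092247] yaw deg -1.001451236581109 72 0.00038186279085900877
bg/dark 155.0 75.0 [68. 72. 76.]
0.6898736464693794
0.6909224705601695
0.6926705107114864
end edge y= [-0.01728903  0.22122019] -0.9904896646098502 0.21074303460735477
end edge y= [-0.00533276 -0.07691429] -0.30554162174653143 -0.08014594330860417
line [[ 69  69  71  70  69  70  76  76  70  70]
 [ 71  70  68  68  71  68  70  69  68  68]
 [ 90  91  87  81  94 100  89  82  83  80]
 [109 108 105 106 135 137 112 105 106 104]
 [113 114 113 114 150 149 116 111 113 115]
 [113 111 113 112 149 147 116 112 111 114]
 [114 112 109 114 146 145 117 113 113 111]
 [112 110 111 112 148 146 116 110 109 109]
 [114 112 108 112 148 143 113 112 110 112]
 [112 110 110 112 148 138 112 111 110 113]
 [110 111 109 111 146 139 113 110 110 111]
 [117 117 117 117 149 142 119 117 119 118]]
tip [[145 146 145 145 144 145 144 144 144 144 143 144 144 144 144 143 146 145]
 [144 145 145 144 148 143 144 146 145 146 143 145 145 148 144 146 146 145]
 [145 146 143 143 139 129 129 135 143 146 146 147 145 143 144 144 143 145]
 [144 146 14
[... 413 characters left out ...]
 71  44  42  46  44  62]
 [ 85  85  76 100 129 134 135 135 133 133 132 121  83  45  42  55  50  61]
 [ 86  85  79 101 128 138 135 133 131 131 132 124  86  50  46  58  56  63]
 [ 81  78  71  84 110 129 133 132 132 131 117  92  64  43  46  53  51  65]
 [ 72  74  75  72  85 108 128 131 131 116  83  55  46  48  45  49  49  61]
 [ 76  74  70  73  72  80 105 119 113  83  53  45  47  43  49  45  43  58]
 [ 75  75  74  76  73  72  77  87  81  60  43  42  46  46  44  46  44  55]
 [ 72  75  73  74  71  73  72  71  69  66  51  44  46  45  43  54  59  69]
 [ 73  75  77  76  77  74  72  75  75  76  68  54  44  42  44  62  75  74]
 [ 71  72  72  72  71  74  71  74  71  72  71  65  52  44  53  69  72  72]]
```

Run:
```python
from h import *
yaw=np.radians(-1.0); R=np.array([[np.cos(yaw),-np.sin(yaw)],[np.sin(yaw),np.cos(yaw)]])
L=onplane("top",[(314.47,165.8),(314.47,175)],.052); T=onplane("top",[(279.2,164.4)],.056)
print("line",L,"tip",T); print("stage coords",L[:,:2]@R,T[:,:2]@R, "gap",((T[0]-L[0])[:2]@R))
# carriage edges from top colour: -y and +y side, slot edges
p=np.load("top0.npz")["p"].astype(float); g=p.mean(2)
print(g[192:205:3,288:342].astype(int).tolist())
s=np.load("scene0.npz"); X=cloud("scene",s["d"])
# predicted scene pixels
print(proj("scene",[L[0],T[0]]))
# bush top ring
t=np.load("top0.npz"); Xt=cloud("top",t["d"])
for n,b in(("top",0.0),("scene",0)):
    print(n,proj(n,[[.4455,-.302,.085],[.4455,-.302,.005]]))
```

```text
line [[0.65852353 0.00138327 0.052     ]
 [0.63379236 0.0011923  0.052     ]] tip [[0.66077108 0.09440087 0.056     ]]
stage coords [[0.65839909 0.01287588]
 [0.63367503 0.01225332]] [[0.65902292 0.10591853]] gap [0.00062383 0.09304265]
[[71, 71, 71, 95, 113, 116, 119, 115, 115, 113, 114, 114, 114, 113, 115, 123, 151, 161, 159, 147, 101, 58, 92, 112, 109, 111, 111, 109, 110, 109, 109, 108, 133, 153, 159, 159, 147, 123, 112, 113, 116, 113, 115, 115, 113, 113, 112, 114, 126, 92, 44, 44, 61, 72], [74, 68, 72, 118, 129, 118, 116, 116, 116, 117, 114, 113, 115, 116, 117, 127, 150, 158, 161, 148, 98, 59, 94, 113, 113, 111, 110, 110, 109, 110, 107, 112, 131, 156, 159, 160, 146, 123, 114, 115, 115, 115, 116, 113, 113, 114, 116, 117, 103, 71, 45, 44, 61, 71], [73, 70, 73, 104, 118, 120, 116, 115, 116, 115, 115, 115, 117, 114, 119, 123, 147, 161, 164, 136, 85, 59, 98, 114, 110, 110, 112, 112, 111, 108, 112, 111, 134, 155, 158, 157, 133, 112, 115, 113, 114, 113, 113, 114, 116, 117, 114, 117, 105, 71, 44, 44, 63, 73], [73, 69, 68, 105, 122, 119, 102, 75, 69, 101, 117, 119, 116, 113, 119, 148, 161, 164, 162, 137, 86, 58, 96, 112, 114, 112, 113, 109, 113, 112, 110, 111, 142, 161, 158, 157, 139, 119, 114, 115, 115, 115, 107, 88, 71, 69, 100, 116, 105, 67, 44, 47, 66, 71], [140, 140, 127, 130, 137, 128, 124, 119, 124, 126, 125, 122, 120, 122, 133, 156, 164, 164, 166, 140, 87, 59, 98, 118, 115, 114, 114, 112, 115, 116, 114, 113, 146, 161, 160, 161, 146, 125, 116, 118, 118, 120, 119, 118, 120, 118, 120, 117, 107, 80, 66, 66, 105, 112]]
[[334.3647603  219.87700438]
 [363.08997284 207.39885229]]
top [[433.53124198 246.67713876]
 [426.66559549 248.07898844]]
scene [[190.66487893 205.42203866]
 [195.4659568  229.11983273]]
```

Run:
```python
import cv2
t=cv2.imread("pics/top0.png"); s=cv2.imread("pics/scene0.png")
a=cv2.resize(t[236:262,412:446],None,fx=16,fy=16,interpolation=cv2.INTER_NEAREST)
b=cv2.resize(s[195:240,175:215],None,fx=10,fy=10,interpolation=cv2.INTER_NEAREST)
h=max(a.shape[0],b.shape[0]);import numpy as np
f=lambda i:cv2.copyMakeBorder(i,0,h-i.shape[0],0,0,cv2.BORDER_CONSTANT)
o=np.hstack([f(a),f(b)]);print(o.shape,a.shape);cv2.imwrite("pics/c_bush.png",o[:,:800] if o.shape[1]<=800 else cv2.resize(o,(800,int(h*800/o.shape[1]))))
```

```text
(450, 944, 3) (416, 544, 3)
```

View pics/c_bush.png

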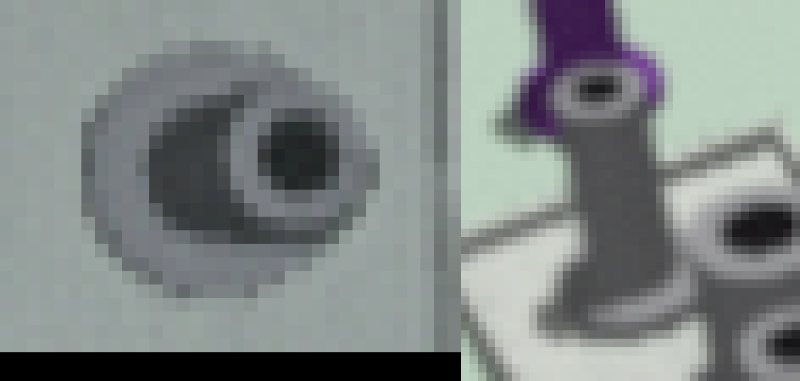

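The crop shows the bush's bore at top (433.6,246.9) and scene (190.5,205.1), with its flange visible. Both agree within 0.3 px with (0.4453, -0.302) at 85 mm height. Line–tip gap is 93 mm, inside the given 40–140, and the seat is at about (0.6065, 0.002). Next, the grasp.

```bash
cat >> h.py <<'E'
yaw=np.radians(-1.0); sx=np.array([np.cos(yaw),np.sin(yaw),0]); sy=np.array([-np.sin(yaw),np.cos(yaw),0])
def down(z): 
    x=np.array([0,0,-1.]); return np.c_[x,np.cross(z,x),z]
RY=down(sy); RX=down(sx)
def st():
    s=sense(); print("t",round(s["time_s"],2),"tcp",s["position"].round(4),"F",s["wrist_force"].round(1),"gap",round(s["finger_gap"],4)); return s
E
python3 - <<'E'
from h import *
print(inverse_kinematics([.4453,-.302,.19],RY))
movep([.4453,-.302,.19],RY); st()
move_l([.4453,-.302,.060],feed=.12); st()
command_gripper(.02,60); st()
move_l([.4453,-.302,.20],feed=.15); st()
for n in("scene","top"):
    p,d=camera(n); cv2.imwrite(f"pics/{n}1.png",p[:,:,::-1]); np.savez(f"{n}1.npz",p=p,d=d)
E
```

```text
[-0.2349234   0.4699296   1.00334787  1.97073322 -0.48393789  0.96266886
  2.56032077]
t 3.33 tcp [ 0.4458 -0.3014  0.1899] F [ 0.1 -0.3 -0.8] gap 0.0853
t 4.56 tcp [ 0.4456 -0.3023  0.0604] F [-0.6  0.   0.1] gap 0.0856
t 5.12 tcp [ 0.4455 -0.3019  0.0603] F [-0.   1.1  4.1] gap 0.0268
t 6.21 tcp [ 0.4447 -0.3014  0.1991] F [-0.2  0.1 -2.7] gap 0.0273
```

View pics/scene1.png

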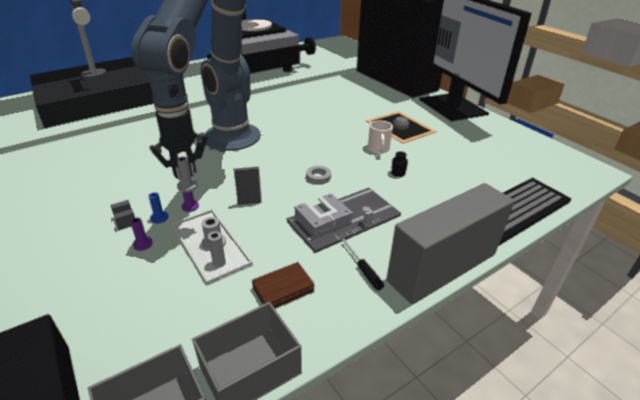

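The bush hangs upright in the jaws at about (184,168), with the tray's other two pieces untouched. I'll check joint ranges along the carry route before moving.

Run:
```python
from h import *
seat=np.array([.6065,.0024,0.])
s=sense(); print(s["joint_pos"].round(2))
for k in(-.108,0): 
    for z in (.20,.088):
        for nm,R in(("RY",RY),("-RY",down(-sy)),("RX",RX)): 
            q=inverse_kinematics(seat+sx*k+[0,0,z],R); print(k,z,nm,None if q is None else np.round(q,2))
```

```text
[-0.16  0.41  0.88  1.96 -0.38  0.95  2.46]
-0.108 0.2 RY [-0.84  0.34  0.92  2.04 -0.34  0.92  1.82]
-0.108 0.2 -RY [-0.96  0.42  1.13  2.05 -0.46  0.96 -1.18]
-0.108 0.2 RX [-0.96  0.42  1.13  2.05 -0.46  0.96  0.39]
-0.108 0.088 RY [-0.67  0.51  0.74  2.13 -0.54  0.7   1.99]
-0.108 0.088 -RY [-0.89  0.69  1.11  2.14 -0.85  0.86 -0.84]
-0.108 0.088 RX [-0.9   0.69  1.12  2.14 -0.86  0.86  0.74]
0 0.2 RY [-0.67  0.52  0.83  1.8  -0.45  1.02  1.89]
0 0.2 -RY [-0.82  0.65  1.11  1.81 -0.65  1.11 -1.06]
0 0.2 RX [-0.86  0.71  1.21  1.81 -0.73  1.16  0.58]
0 0.088 RY [-0.57  0.65  0.7   1.88 -0.56  0.82  1.98]
0 0.088 -RY [-0.79  0.85  1.11  1.89 -0.91  1.02 -0.86]
0 0.088 RX [-0.78  0.83  1.09  1.89 -0.89  1.    0.69]
```

Run:
```python
from h import *
seat=np.array([.6065,.0024,0.])
move_l(seat-sx*.108+[0,0,.20],RY,feed=.2); st()
move_l(seat-sx*.108+[0,0,.0878],feed=.12); s=st(); print(s["tcp_rot"].round(4).tolist(), (s["position"]-seat)@np.c_[sx,sy])
for n in("scene","top"):
    p,d=camera(n); cv2.imwrite(f"pics/{n}2.png",p[:,:,::-1]); np.savez(f"{n}2.npz",p=p,d=d)
a=cv2.resize(cv2.imread("pics/scene2.png")[130:250,250:410],None,fx=5,fy=5,interpolation=cv2.INTER_CUBIC);cv2.imwrite("pics/c2s.png",a)
a=cv2.resize(cv2.imread("pics/top2.png")[150:270,240:400],None,fx=5,fy=5,interpolation=cv2.INTER_CUBIC);cv2.imwrite("pics/c2t.png",a)
```

```text
t 8.02 tcp [0.4983 0.0031 0.2001] F [ 0.3 -0.  -2.5] gap 0.0268
t 9.1 tcp [0.4991 0.0042 0.0884] F [-0.3  0.3 -1.4] gap 0.0266
[[0.0014, -0.9998, 0.0176], [0.0002, 0.0176, 0.9998], [-1.0, -0.0014, 0.0002]] [-1.07405187e-01 -9.94492143e-05]
```

View pics/c2s.png

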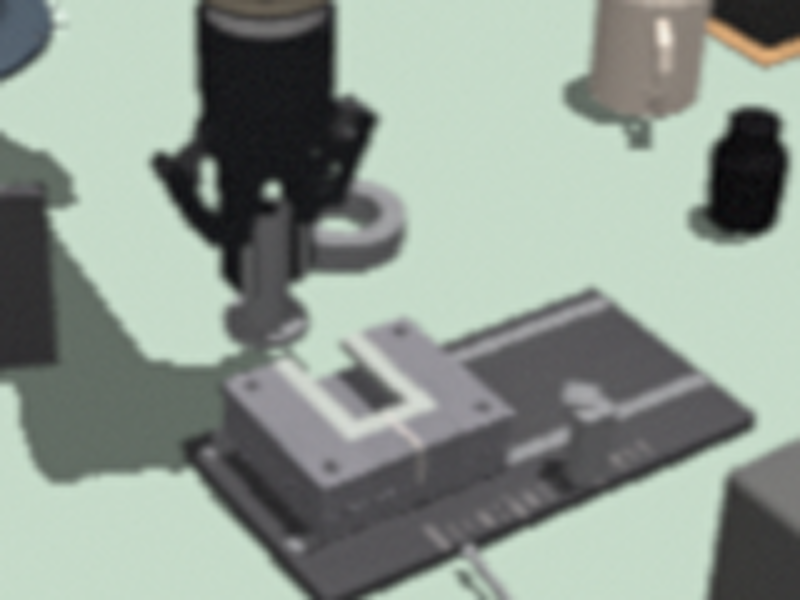

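View pics/c2t.png

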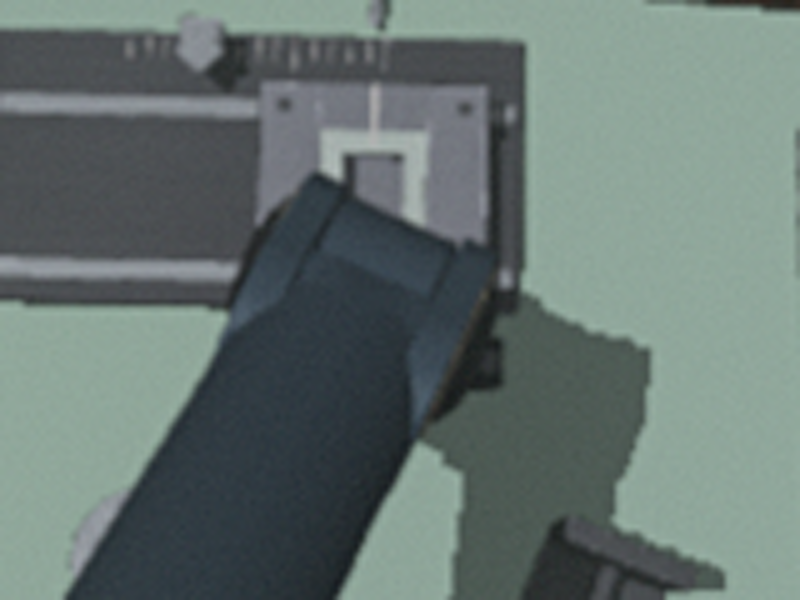

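The bush hangs upright before the mouth, with the flange at about crop (268,320). I'll check bush against slot alignment numerically in the scene view before entering.

Run:
```python
from h import *
s=sense(); seat=np.array([.6065,.0024,0.]); t=s["position"].copy()
f=lambda X:((proj("scene",X)-[250,130])*5+2).round(0)
th=np.linspace(0,2*np.pi,60)
C=lambda r,z,c:np.c_[c[0]+r*np.cos(th),c[1]+r*np.sin(th),0*th+z]
img=cv2.imread("pics/c2s.png")
for r,z in((.025,.033),(.025,.041),(.014,.041),(.014,.06)):
    cv2.polylines(img,[f(C(r,z,t)).astype(int)],True,(0,0,255),1)
for y in(-.0165,.0165):
    P_=[seat+sx*a+sy*y+[0,0,.052] for a in(-.052,.015)]; cv2.polylines(img,[f(P_).astype(int)],False,(0,0,255),1)
cv2.polylines(img,[f([seat+sx*a+sy*b+[0,0,.052] for a,b in((-.052,-.06),(.052,-.06),(.052,.06),(-.052,.06))]).astype(int)],True,(255,0,0),1)
cv2.imwrite("pics/c2o.png",img[150:600,100:700])
```

```text
(no output)
```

View pics/c2o.png

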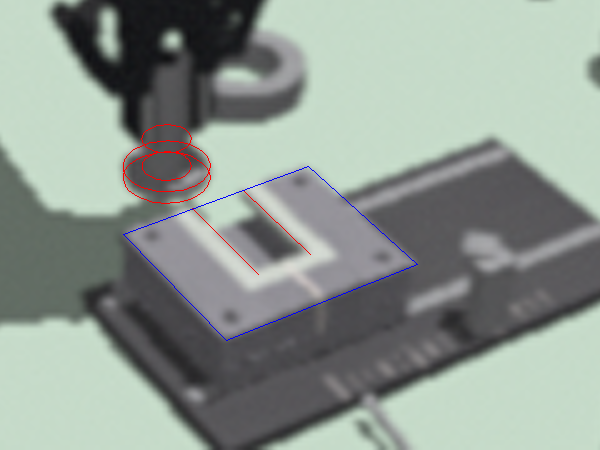

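The overlay lands on the carriage outline and flange within about 1 px (under 2 mm), so I'm inserting slowly with force stops.

Run:
```python
from h import *
seat=np.array([.6065,.0024,0.])
rel=lambda s:print("rel seat mm",((s["position"]-seat)@np.c_[sx,sy]*1000).round(2))
move_l(seat-sx*.085+[0,0,.0870],feed=.06); rel(st())
print(move_l(seat-sx*.03+[0,0,.0870],feed=.04,until_force=8)); s=st();rel(s)
p,d=camera("scene"); cv2.imwrite("pics/scene3.png",p[:,:,::-1])
a=cv2.resize(p[130:250,250:410,::-1],None,fx=5,fy=5,interpolation=cv2.INTER_CUBIC);cv2.imwrite("pics/c3s.png",a)
```

```text
t 9.73 tcp [0.5216 0.0037 0.0868] F [ 0.5 -0.1 -2.6] gap 0.0269
rel seat mm [-84.95  -0.14]
False
t 11.26 tcp [0.5762 0.0029 0.087 ] F [ 0.   0.2 -1.8] gap 0.0269
rel seat mm [-3.026e+01  1.000e-02]
```

View pics/c3s.png

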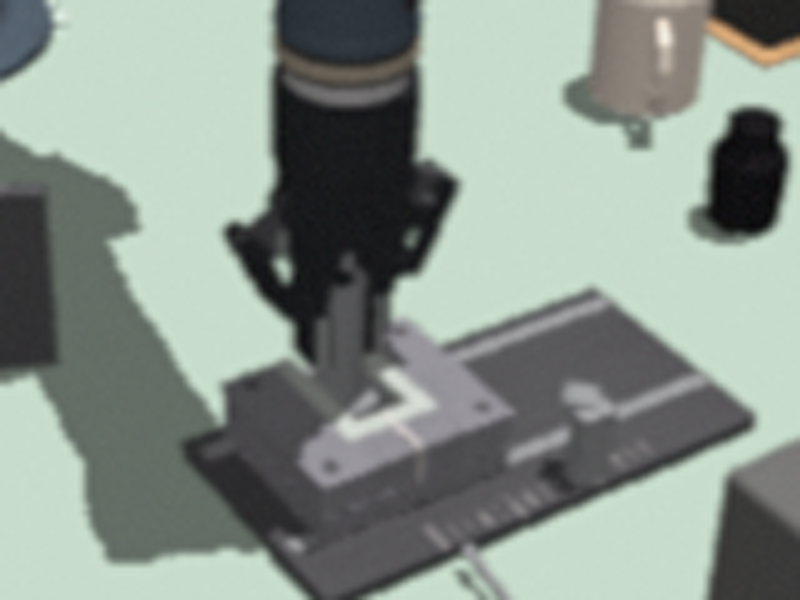

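The barrel is inside the slot at crop (345,370), with no contact force. Continuing until it is home.

Run:
```python
from h import *
seat=np.array([.6065,.0024,0.])
rel=lambda s:print("rel seat mm",((s["position"]-seat)@np.c_[sx,sy]*1000).round(2))
print(move_l(seat-sx*.004+[0,0,.0870],feed=.04,until_force=8)); rel(st())
print(move_l(seat+sx*.008+[0,0,.0870],feed=.012,until_force=12)); rel(st())
sleep(.2); rel(st())
p,d=camera("scene"); cv2.imwrite("pics/scene4.png",p[:,:,::-1])
a=cv2.resize(p[130:250,250:410,::-1],None,fx=5,fy=5,interpolation=cv2.INTER_CUBIC);cv2.imwrite("pics/c4s.png",a)
```

```text
False
t 12.11 tcp [0.6023 0.0024 0.0869] F [-0.3 -0.1 -2.9] gap 0.027
rel seat mm [-4.25 -0.08]
True
t 12.83 tcp [0.6065 0.0024 0.0855] F [-1.4  0.   2.7] gap 0.027
rel seat mm [-0.01  0.04]
t 13.03 tcp [0.6064 0.0024 0.0855] F [-0.8 -0.6  3.8] gap 0.0267
rel seat mm [-0.06  0.04]
```

View pics/c4s.png

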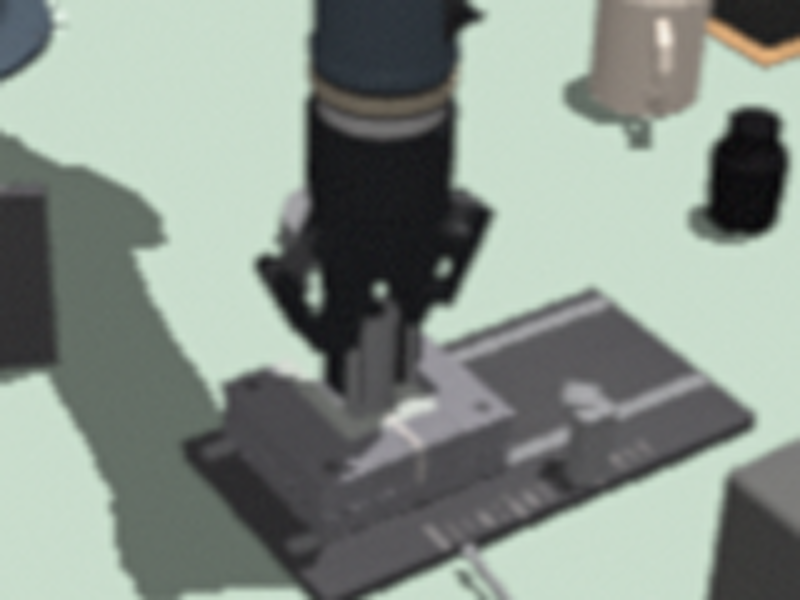

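It stopped near the seat, but z dropped about 1.4 mm and the flange touched the floor (Fz). So the stop may have been the floor rather than the slot's end. I'll lift slightly and push again.

Run:
```python
from h import *
seat=np.array([.6065,.0024,0.])
rel=lambda s:print("rel seat mm",((s["position"]-seat)@np.c_[sx,sy]*1000).round(2))
move_l(seat-sx*.001+[0,0,.0868],feed=.03); sleep(.15); rel(st())
for k in (.001,.002,.003,.004,.005):
    b=move_l(seat+sx*k+[0,0,.0868],feed=.01,until_force=15); print(k,b); rel(st())
    if b: break
```

```text
t 13.48 tcp [0.605  0.0026 0.0862] F [ 0.3 -0.4 -2.4] gap 0.0268
rel seat mm [-1.48  0.14]
0.001 False
t 13.83 tcp [0.607  0.0024 0.0865] F [-2.2  0.  -2.1] gap 0.0271
rel seat mm [0.48 0.06]
0.002 False
t 14.08 tcp [0.6072 0.0024 0.0865] F [-5.5 -0.1 -0.6] gap 0.0268
rel seat mm [0.7  0.02]
0.003 False
t 14.33 tcp [0.6073 0.0024 0.0864] F [-6.6  0.1  1.8] gap 0.0269
rel seat mm [0.85 0.  ]
0.004 False
t 14.58 tcp [0.6075 0.0024 0.0863] F [-10.2  -0.7   3.3] gap 0.0267
rel seat mm [1.02 0.01]
0.005 False
t 14.83 tcp [0.6077 0.0023 0.0862] F [-10.9   0.4   4. ] gap 0.0267
rel seat mm [ 1.17 -0.08]
```

Contact along x builds steadily from about +0.5 mm, so the barrel is against the slot's end. I'll set it down, release, lift off and look.

Run:
```python
from h import *
seat=np.array([.6065,.0024,0.])
rel=lambda s:print("rel seat mm",((s["position"]-seat)@np.c_[sx,sy]*1000).round(2))
print(move_l(seat+sx*.003+[0,0,.0850],feed=.015,until_force=6)); rel(st())
command_gripper(.06,20); rel(st())
move_l(sense()["position"]+[0,0,.11],feed=.15); st()
move_l(seat-sy*.11+[0,0,.17],RX,feed=.2); st()
for n in("scene","top"):
    p,d=camera(n); cv2.imwrite(f"pics/{n}5.png",p[:,:,::-1]); np.savez(f"{n}5.npz",p=p,d=d)
a=cv2.resize(cv2.imread("pics/scene5.png")[150:250,280:410],None,fx=6,fy=6,interpolation=cv2.INTER_CUBIC);cv2.imwrite("pics/c5s.png",a)
a=cv2.resize(cv2.imread("pics/top5.png")[145:245,220:350],None,fx=6,fy=6,interpolation=cv2.INTER_CUBIC);cv2.imwrite("pics/c5t.png",a)
```

```text
True
t 15.04 tcp [0.607  0.0023 0.0857] F [-0.9 -0.5  3.8] gap 0.0268
rel seat mm [ 0.52 -0.08]
t 15.46 tcp [0.6048 0.0026 0.0839] F [ 0.  -0.4 -0.3] gap 0.0599
rel seat mm [-1.69  0.21]
t 16.34 tcp [0.6041 0.0029 0.193 ] F [-0.2 -0.9  0.2] gap 0.06
t 18.07 tcp [ 0.6046 -0.1073  0.1699] F [-0.3  0.2 -0.8] gap 0.0599
```

View pics/c5s.png

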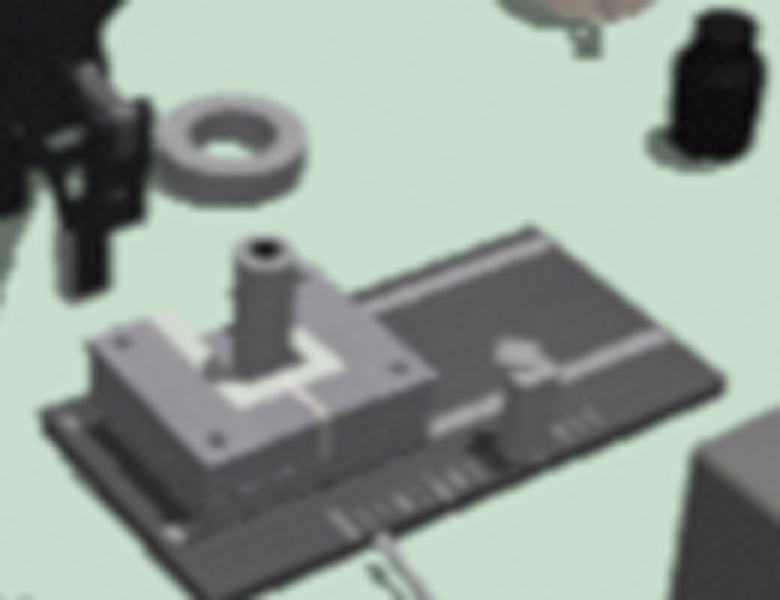

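View pics/c5t.png

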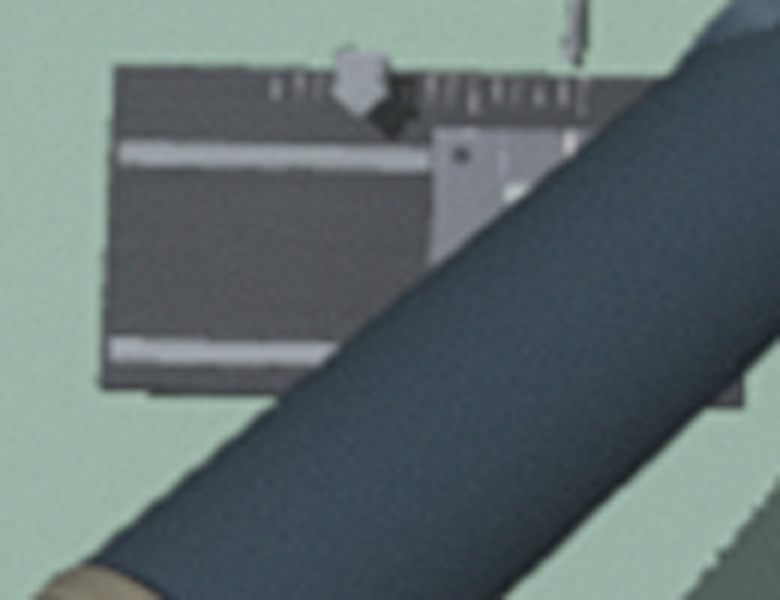

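The bush stands upright in the slot, with its bore at scene crop (263,247), i.e. pixel (323.5,190.8). The TCP settled back 1.7 mm during release, so I'll check whether the barrel is still home.

```bash
python3 - <<'E'
from h import *
z=np.load("scene5.npz");p=z["p"].astype(float).mean(2)
w=np.clip(75-p[186:196,316:332],0,None); w[:, :]; 
ys,xs=np.mgrid[186:196,316:332]; c=(xs*w).sum()/w.sum(),(ys*w).sum()/w.sum(); print(c)
print(p[186:197,314:334].round().astype(int))
seat=np.array([.6065,.0024,0.])
b=onplane("scene",[c],.110)[0]; print(b,(b-seat)@np.c_[sx,sy]*1000)
# same method on bush before (gripped? use scene0 at tray top z .085)
print("ref tray scene (190.5,205.1)",onplane("scene",[(190.5,205.1)],.085))
X=cloud("scene",z["d"]); m=(abs(X[...,0]-.6065)<.03)&(abs(X[...,1]-.002)<.03)&(X[...,2]>.100)&(X[...,2]<.118)
q=X[m]; print(m.sum(),(q.min(0)+q.max(0))/2,np.ptp(q,axis=0))
E
python3 - <<'E'
import cv2
a=cv2.imread("pics/scene5.png")
cv2.imwrite("pics/c5z.png",cv2.resize(a[182:225,305:350],None,fx=13,fy=13,interpolation=cv2.INTER_CUBIC))
E
```

```text
(np.float64(323.7330316742081), np.float64(191.14253393665157))
[[212 211 211 210 211 210 210 211 211 211 211 210 209 210 209 209 209 208
  210 209]
 [209 210 209 210 209 209 209 210 210 210 210 210 208 209 209 210 208 209
  208 208]
 [209 210 208 209 210 209 207 203 202 202 201 201 203 208 208 210 208 209
  209 208]
 [209 210 209 209 207 202 193 179 164 157 158 162 175 191 204 208 210 209
  209 209]
 [209 209 209 208 199 184 168 139 103  81  78  92 127 163 188 205 209 209
  209 209]
 [209 208 209 207 191 167 152 120  66  34  25  48  93 140 172 195 208 209
  209 209]
 [209 209 210 206 185 156 152 133  94  68  61  78 114 145 161 178 199 206
  208 209]
 [208 209 210 205 177 137 137 148 140 124 114 128 146 149 145 157 178 189
  200 205]
 [209 209 210 206 176 119 104 124 136 137 137 138 135 122 112 130 151 164
  176 191]
 [209 208 210 207 175 115  86  90  99 101 104 103  98  92  89 106 127 144
  159 173]
 [208 209 210 205 175 117  84  83  84  86  85  87  85  84  87  97 115 135
  152 163]]
[0.6040967  0.00323376 0.11      ] [-2.41748415  0.79169353]
ref tray scene (190.5,205.1) [[ 0.44395545 -0.30189064  0.085     ]]
85 [0.60653531 0.00250067 0.10621673] [0.02920308 0.02661955 0.01237902]
```

View pics/c5z.png

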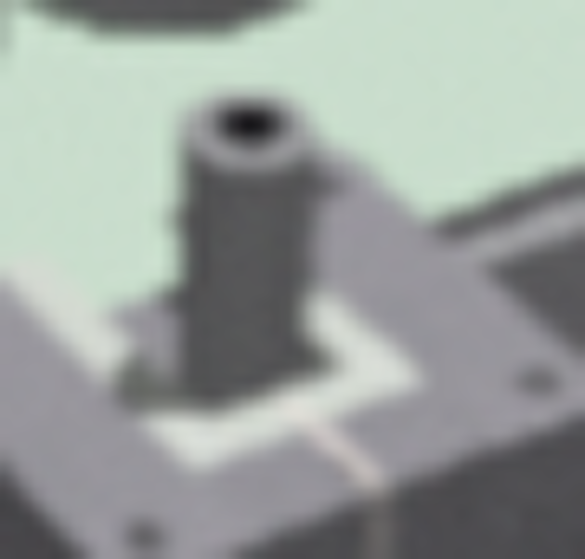

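The ring reading gives roughly -1 to -2 mm from the seat, which fits the bush being drawn back about 1–1.7 mm during release. I'll press it home gently with shut fingers along the slot direction, against the barrel's -x side, before moving the carriage.

Run:
```python
from h import *
seat=np.array([.6065,.0024,0.])
rel=lambda s:print("rel seat mm",((s["position"]-seat)@np.c_[sx,sy]*1000).round(2))
pre=seat-sx*.07
move_l(pre+[0,0,.19]-sy*.03,RY,feed=.25); command_gripper(0,20); st()
move_l(pre+[0,0,.090],feed=.2); rel(st())
move_l(seat-sx*.036+[0,0,.090],feed=.08,until_force=6); sleep(.1); rel(st())
for k in np.arange(-.034,-.012,.002):
    b=move_l(seat+sx*k+[0,0,.090],feed=.012,until_force=12); print(round(k,3),b); rel(s:=st())
    if b or s["wrist_force"][0]<-9: break
p,d=camera("scene"); cv2.imwrite("pics/scene6.png",p[:,:,::-1])
a=cv2.resize(p[150:250,280:410,::-1],None,fx=6,fy=6,interpolation=cv2.INTER_CUBIC);cv2.imwrite("pics/c6s.png",a)
```

```text
t 20.48 tcp [ 0.536  -0.0264  0.19  ] F [ 1.  -0.  -1.3] gap -0.0001
t 21.16 tcp [0.5372 0.0029 0.0907] F [ 0.5 -0.3 -0.2] gap -0.0002
rel seat mm [-69.33  -0.69]
t 21.83 tcp [0.5699 0.0029 0.09  ] F [-0.8 -0.1  1.1] gap 0.0
rel seat mm [-36.61  -0.14]
-0.034 False
t 22.15 tcp [0.5724 0.003  0.09  ] F [ 0.3 -0.1  0.4] gap -0.0
rel seat mm [-3.406e+01  3.000e-02]
-0.032 False
t 22.47 tcp [0.5746 0.003  0.09  ] F [ 0.3 -0.3 -0.1] gap 0.0002
rel seat mm [-3.191e+01  1.000e-02]
-0.03 False
t 22.78 tcp [0.5766 0.0029 0.09  ] F [-0.2  1.   0.6] gap -0.0003
rel seat mm [-2.992e+01 -2.000e-02]
-0.028 False
t 23.1 tcp [0.5783 0.0029 0.0899] F [-1.6  1.   0.8] gap -0.0001
rel seat mm [-2.82e+01  2.00e-02]
-0.026 False
t 23.42 tcp [0.58   0.0029 0.0898] F [-2.8 -0.6  2.1] gap 0.0002
rel seat mm [-2.652e+01  1.000e-02]
-0.024 False
t 23.73 tcp [0.5804 0.0028 0.0896] F [-6.8 -0.6  4.1] gap 0.0002
rel seat mm [-2.606e+01 -1.000e-02]
-0.022 False
t 24.05 tcp [0.5808 0.0028 0.0892] F [-9.8  0.4  4.9] gap -0.0
rel seat mm [-25.74  -0.03]
```

View pics/c6s.png

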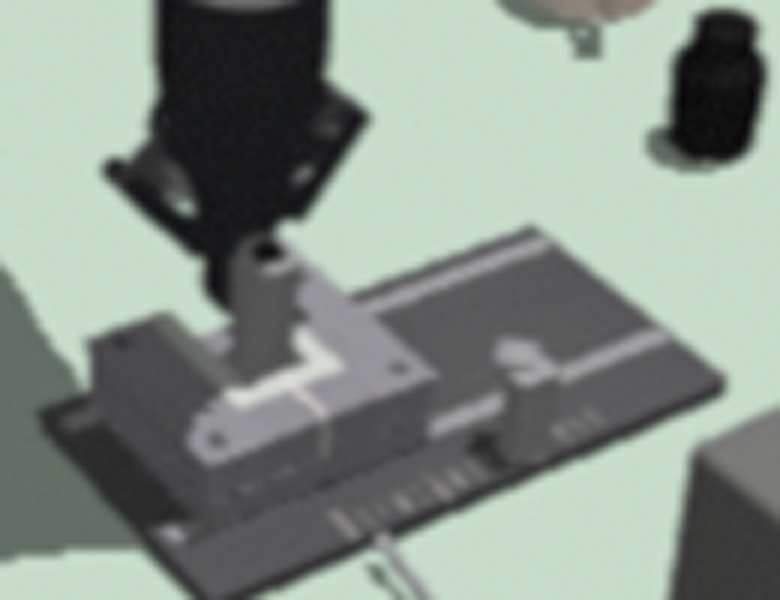

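Contact began at -28.5 mm, the bush slid about 2 mm at roughly 2 N, then hit a firm stop at -26 mm. It's home now. Next I back off, go round to the carriage's -y face and find contact.

Run:
```python
from h import *
seat=np.array([.6065,.0024,0.])
rel=lambda s:print("rel seat mm",((s["position"]-seat)@np.c_[sx,sy]*1000).round(2))
move_l(seat-sx*.07+[0,0,.092],feed=.12)
p,d=camera("scene"); cv2.imwrite("pics/scene7.png",p[:,:,::-1]); np.savez("scene7.npz",p=p,d=d)
move_l(seat-sx*.05-sy*.105+[0,0,.10],RX,feed=.15); rel(st())
move_l(seat-sy*.105+[0,0,.061],feed=.12); rel(st())
print(move_l(seat-sy*.080+[0,0,.061],feed=.05,until_force=4)); rel(st())
for k in np.arange(-.078,-.062,.002):
    b=move_l(seat+sy*k+[0,0,.061],feed=.012,until_force=5); print(round(k,3),b); rel(s:=st())
    if b or s["wrist_force"][1]<-4: break
for n in("scene","top"):
    p,d=camera(n); cv2.imwrite(f"pics/{n}8.png",p[:,:,::-1]); np.savez(f"{n}8.npz",p=p,d=d)
a=cv2.resize(cv2.imread("pics/scene8.png")[150:250,280:410],None,fx=6,fy=6,interpolation=cv2.INTER_CUBIC);cv2.imwrite("pics/c8s.png",a)
a=cv2.resize(cv2.imread("pics/top8.png")[145:245,220:350],None,fx=6,fy=6,interpolation=cv2.INTER_CUBIC);cv2.imwrite("pics/c8t.png",a)
```

```text
t 26.42 tcp [ 0.5547 -0.1015  0.0999] F [-0.2  0.7  0.2] gap -0.0
rel seat mm [ -49.96 -104.74]
t 27.09 tcp [ 0.6042 -0.103   0.061 ] F [-0.5 -0.5  0.1] gap 0.0002
rel seat mm [  -0.43 -105.46]
False
t 27.74 tcp [ 0.6051 -0.0774  0.0611] F [-0.5 -0.1  0. ] gap -0.0
rel seat mm [ -0.   -79.83]
-0.078 False
t 28.06 tcp [ 0.6051 -0.0757  0.061 ] F [ 0.  -0.6  1. ] gap 0.0001
rel seat mm [-3.000e-02 -7.816e+01]
-0.076 False
t 28.38 tcp [ 0.6052 -0.0735  0.061 ] F [-0.7 -0.6 -1.1] gap -0.0002
rel seat mm [ 2.000e-02 -7.587e+01]
-0.074 False
t 28.69 tcp [ 0.6052 -0.0714  0.061 ] F [ 0.   0.2 -0.3] gap 0.0
rel seat mm [ 4.000e-02 -7.384e+01]
-0.072 False
t 29.01 tcp [ 0.6053 -0.0694  0.061 ] F [-0.3  0.9 -0.4] gap 0.0
rel seat mm [ 1.000e-02 -7.185e+01]
-0.07 False
t 29.32 tcp [ 0.6052 -0.0688  0.0611] F [ 0.5 -3.8 -1.2] gap -0.0001
rel seat mm [-6.00e-02 -7.12e+01]
-0.068 False
t 29.64 tcp [ 0.6052 -0.0677  0.0612] F [ 1.2 -5.5 -3.5] gap -0.0002
rel seat mm [ -0.08 -70.09]
```

View pics/c8s.png

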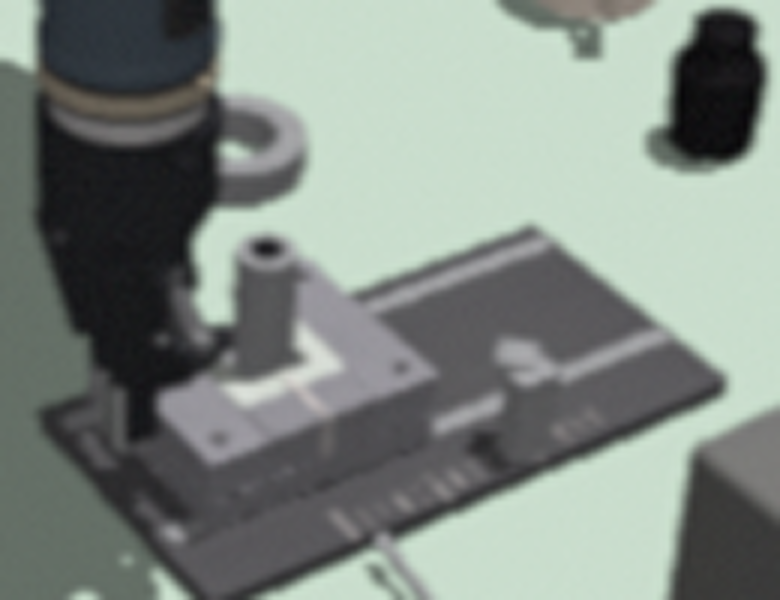

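View pics/c8t.png

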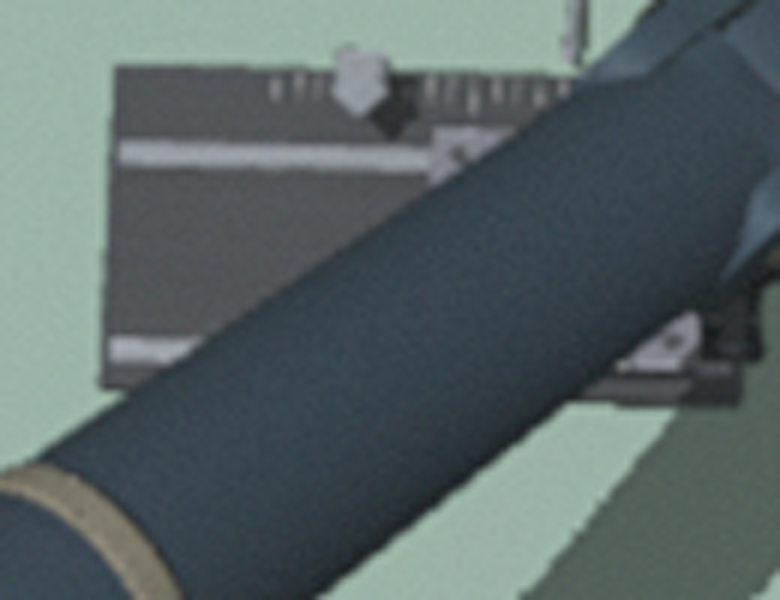

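Contact with the carriage's -y face came at -71 mm (60 + 11, as expected) at about 5 N. Before the long push I'll check the dark blob beside the barrel at crop (222,350), to be sure nothing touches the bush.

Run:
```python
from h import *
z=np.load("scene8.npz"); X=cloud("scene",z["d"])
seat=np.array([.6065,.0024,0.]); 
for u in(302,306,310,313,316,318):
    for v in (200,205,208): 
        q=X[v,u]-seat; print((u,v),(q@np.c_[sx,sy,[0,0,1]]*1000).round(0),z["p"][v,u])
```

```text
(302, 200) [ 22. -80. 128.] [26 27 29]
(302, 205) [ 14. -75. 105.] [23 25 24]
(302, 208) [ 16. -76.  98.] [19 22 23]
(306, 200) [ 38. -78. 138.] [26 26 28]
(306, 205) [ 16. -64. 103.] [44 45 46]
(306, 208) [ 11. -61.  88.] [30 30 32]
(310, 200) [ 48. -72. 141.] [94 94 97]
(310, 205) [ 50. -74. 128.] [61 61 63]
(310, 208) [ 60. -80. 129.] [44 45 48]
(313, 200) [-108.   35.    1.] [189 210 193]
(313, 205) [ 55. -68. 129.] [121 121 123]
(313, 208) [ 61. -72. 126.] [64 63 66]
(316, 200) [-104.   43.    0.] [203 223 207]
(316, 205) [ 61. -64. 132.] [59 60 62]
(316, 208) [ 65. -66. 126.] [54 55 56]
(318, 200) [-103.   49.   -1.] [164 181 167]
(318, 205) [ 60. -57. 128.] [66 65 67]
(318, 208) [ 63. -59. 121.] [ 98  98 100]
```

The blob is the +x finger's knuckle, about 60 mm away from the bush and 128 mm up. It's clear. Pushing about 80 mm of the roughly 92 mm left, then looking.

Run:
```python
from h import *
seat=np.array([.6065,.0024,0.])
rel=lambda s:print("rel seat mm",((s["position"]-seat)@np.c_[sx,sy]*1000).round(2))
print(move_l(seat+sy*.011+[0,0,.061],feed=.03,until_force=25)); rel(st())
sleep(.1); rel(st())
for n in("scene","top"):
    p,d=camera(n); cv2.imwrite(f"pics/{n}9.png",p[:,:,::-1]); np.savez(f"{n}9.npz",p=p,d=d)
a=cv2.resize(cv2.imread("pics/scene9.png")[150:250,280:410],None,fx=6,fy=6,interpolation=cv2.INTER_CUBIC);cv2.imwrite("pics/c9s.png",a)
a=cv2.resize(cv2.imread("pics/top9.png")[145:245,220:350],None,fx=6,fy=6,interpolation=cv2.INTER_CUBIC);cv2.imwrite("pics/c9t.png",a)
```

```text
False
t 32.52 tcp [0.6066 0.0108 0.0611] F [ 1.1 -6.5 -2.3] gap -0.0003
rel seat mm [-0.09  8.4 ]
t 32.62 tcp [0.6066 0.0108 0.0611] F [ 0.7 -7.2 -2.2] gap -0.0001
rel seat mm [-0.07  8.42]
```

View pics/c9s.png

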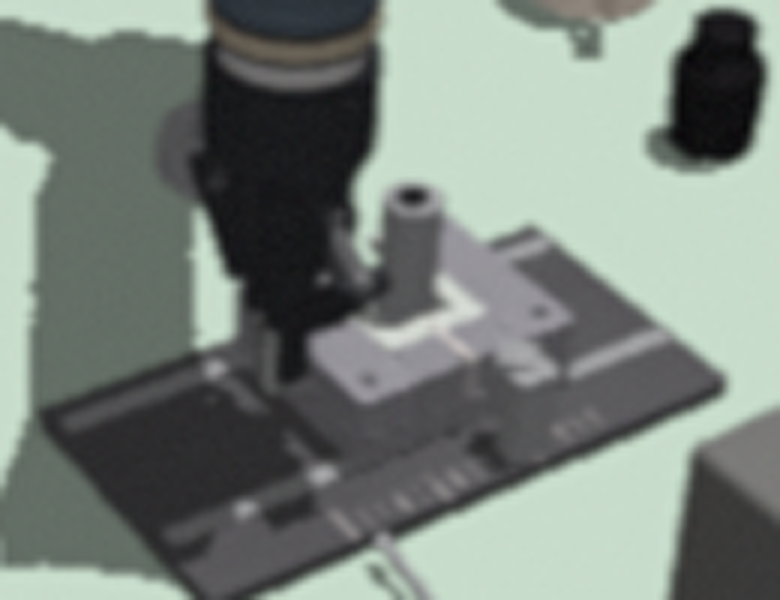

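View pics/c9t.png

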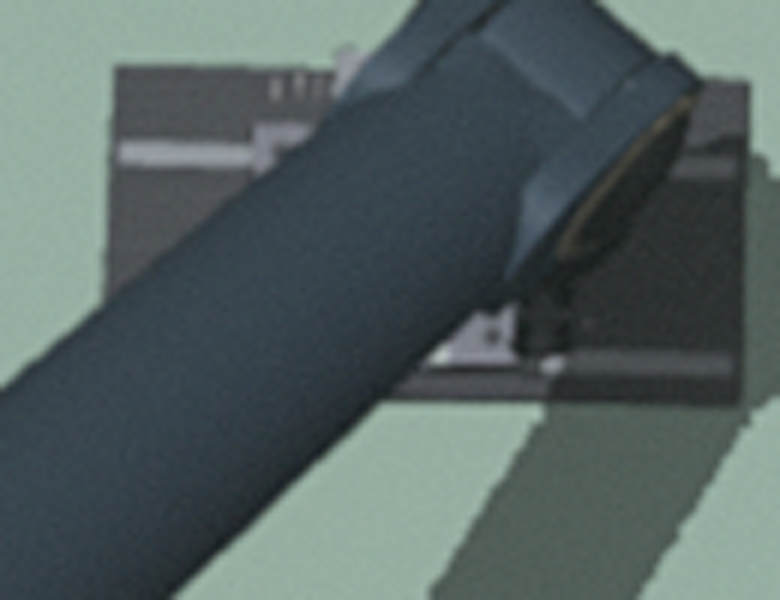

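The top camera is blocked by the forearm, but the carriage's +y corner moved from crop 433 to 255, i.e. 78.2 mm, agreeing with the TCP's 78.5 mm. About 13.6 mm is left. I'll push 10 mm more, then withdraw the arm for a clear measurement.

Run:
```python
from h import *
seat=np.array([.6065,.0024,0.])
rel=lambda s:print("rel seat mm",((s["position"]-seat)@np.c_[sx,sy]*1000).round(2))
print(move_l(seat+sy*.021+[0,0,.061],feed=.02,until_force=25)); sleep(.1);rel(st())
move_l(seat-sy*.02+[0,0,.061],feed=.15)
move_l(seat-sy*.11-sx*.12+[0,0,.20],feed=.25); st()
for n in("scene","top"):
    p,d=camera(n); cv2.imwrite(f"pics/{n}10.png",p[:,:,::-1]); np.savez(f"{n}10.npz",p=p,d=d)
a=cv2.resize(cv2.imread("pics/scene10.png")[150:250,280:410],None,fx=6,fy=6,interpolation=cv2.INTER_CUBIC);cv2.imwrite("pics/c10s.png",a)
a=cv2.resize(cv2.imread("pics/top10.png")[145:245,220:350],None,fx=6,fy=6,interpolation=cv2.INTER_CUBIC);cv2.imwrite("pics/c10t.png",a)
```

```text
False
t 33.48 tcp [0.6067 0.0212 0.0611] F [ 0.7 -5.9 -1.6] gap 0.0001
rel seat mm [-0.08 18.85]
t 34.87 tcp [ 0.4848 -0.1042  0.1996] F [ 1.1  0.5 -1.1] gap 0.0001
```

View pics/c10s.png

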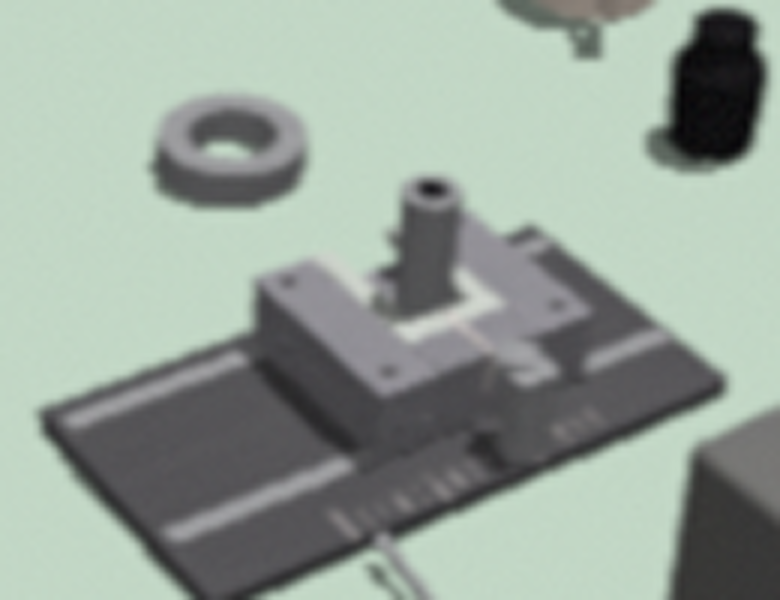

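View pics/c10t.png

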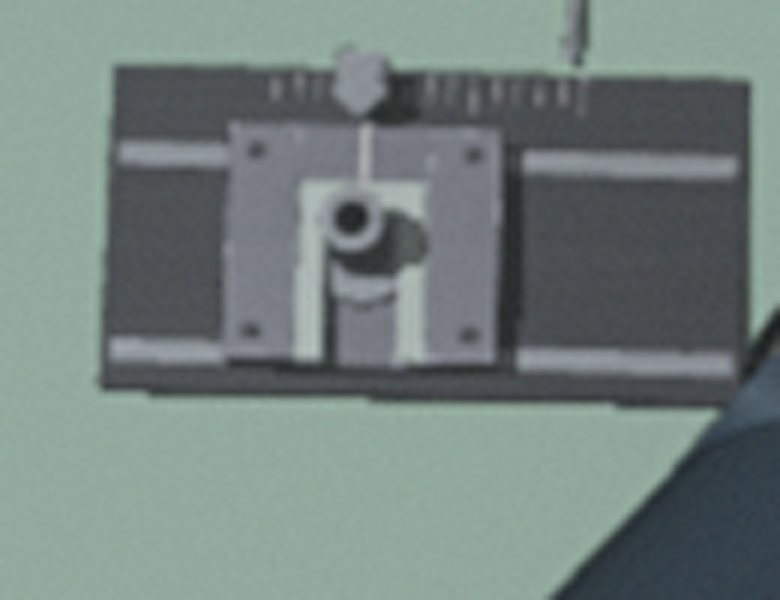

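Both cameras are clear now. The line in the top crop is at x≈366 and the tip at x≈359, so it's slightly short. Measuring at sub-pixel level, plus the bush's bore.

```bash
cat > meas.py <<'E'
from h import *
def gap(n):
    p=np.load(f"top{n}.npz")["p"].astype(float).mean(2)
    Q=[]
    for r in range(167,174):
        v=p[r,275:287]; b=np.median(v); w=np.clip(v-b-8,0,None); Q.append((275+(w*np.arange(12)).sum()/w.sum(),r))
    L=onplane("top",Q,.052); l=L[:,:2]@np.c_[sx,sy][:2]
    T=[]
    for r in range(154,163):   # pointer left/right edges vs mean in post rows
        v=p[r,272:290]; print(r,v.round().astype(int)) if 0 else None
    t=onplane("top",[(279.2,164.4)],.056)[0,:2]@np.c_[sx,sy][:2]
    print("line cols",np.round([q[0] for q in Q],2),"line y",l[:,1].round(4),"tip y",t[1].round(4),"gap mm",((t[1]-l[:,1].mean())*1000).round(2))
    return p
E
python3 - <<'E'
from meas import *
p=gap(10); print(p[160:170,272:290].round().astype(int))
# tip center by row from first picture
p0=np.load("top0.npz")["p"].astype(float).mean(2)
for r in (161,162,163,164):
    v=p0[r,272:283]; w=np.clip(v-78,0,None); print(r,272+(w*np.arange(11)).sum()/w.sum())
# bore in top view
q=p[176:186,272:285]; w=np.clip(70-q,0,None); ys,xs=np.mgrid[176:186,272:285]
c=((xs*w).sum()/w.sum(),(ys*w).sum()/w.sum()); print(c,q.round().astype(int))
b=onplane("top",[c],.110)[0]; L=onplane("top",[(280.6,170)],.052)[0]
print("bore",b, b@sx, "seat x from line rear", )
E
```

```text
line cols [280.44 280.4  280.42 280.41 280.36 280.39 280.32] line y [0.1027 0.1027 0.1026 0.1025 0.1025 0.1024 0.1024] tip y 0.1059 gap mm 3.37
[[ 94  93  85 111 140 148 148 145 142 143 144 133  91  54  48  62  61  71]
 [ 91  88  79  93 118 141 145 144 145 144 130  99  70  52  52  59  58  68]
 [ 83  81  79  81  93 114 137 145 142 132  92  58  52  51  50  53  53  68]
 [ 81  83  82  78  80  88 114 129 122  89  56  48  46  50  50  45  49  57]
 [ 82  82  82  81  80  78  86  94  86  65  47  46  47  50  52  50  51  58]
 [ 99  96  92  92  91  91  94  89 106 109  80  59  58  60  59  67  75  83]
 [119 117 116 115 115 116 113 119 151 152 119 105 104 104 106 108 111 111]
 [125 125 124 125 127 126 125 127 164 158 126 126 128 126 128 126 126 125]
 [124 127 127 123 126 125 122 127 165 154 119 121 123 126 123 125 123 124]
 [125 127 124 124 126 127 121 127 163 154 121 120 126 123 124 124 122 122]]
161 278.9558117195005
162 279.064880112835
163 279.1355421686747
164 279.2631578947368
(np.float64(278.96592709984156), np.float64(181.23613312202855)) [[179 179 178 171 163 152 148 149 160 165 170 172 175]
 [178 180 170 158 152 145 143 142 141 146 154 166 176]
 [179 173 160 148 132 114 106 109 121 136 147 164 176]
 [178 168 154 136 100  63  49  55  78 125 147 146 150]
 [173 162 152 119  66  44  44  42  48 108 140 125  99]
 [164 152 151 116  57  45  46  40  44  99 136 117  81]
 [169 155 152 121  67  46  44  42  62 116 144 118  73]
 [174 166 155 139 105  70  58  71 106 141 145 105  60]
 [178 158 140 146 140 126 120 126 142 153 130  83  52]
 [178 155 119 122 148 157 156 156 146 125  92  60  54]]
bore [0.60615126 0.09023265 0.11      ] 0.6044841654588694 seat x from line rear
```

The line–tip gap is 3.0–3.4 mm, and TCP odometry says 3.2, so they agree. Before the last nudge I'll re-check the bush's x against the slot edges, since the bore reads about 2 mm short of my seat estimate.

Run:
```python
from h import *
p=np.load("top10.npz")["p"].astype(float).mean(2)
f=lambda u,v,z:(onplane("top",[(u,v)],z)[0]@sx).round(4)
print("col 266 rows162-168",p[162:169,266].round(),"rows 200-208",p[200:209,266].round(), p[200:209,296].round())
print("rear",f(266,165.3,.052),"front",f(266,204.5,.052))
print("trim end rows col 273,287:",p[170:182,287].round(),p[170:182,273].round())
a=cv2.imread("pics/scene10.png"); cv2.imwrite("pics/c10z.png",cv2.resize(a[176:212,335:370],None,fx=16,fy=16,interpolation=cv2.INTER_CUBIC))
a=cv2.imread("pics/top10.png"); cv2.imwrite("pics/c10y.png",cv2.resize(a[160:210,255:307],None,fx=11,fy=11,interpolation=cv2.INTER_CUBIC))
```

```text
col 266 rows162-168 [ 83.  84.  81.  97. 121. 129. 129.] rows 200-208 [131. 132. 133. 132.  98.  57.  51.  70.  82.] [110. 108. 123. 131. 135. 100.  50.  64.  81.]
rear 0.6566 front 0.5521
trim end rows col 273,287: [121. 123. 122. 119. 121. 155. 176. 178. 178. 172. 133.  90.] [125. 126. 122. 123. 131. 162. 179. 180. 173. 168. 162. 152.]
```

View pics/c10z.png

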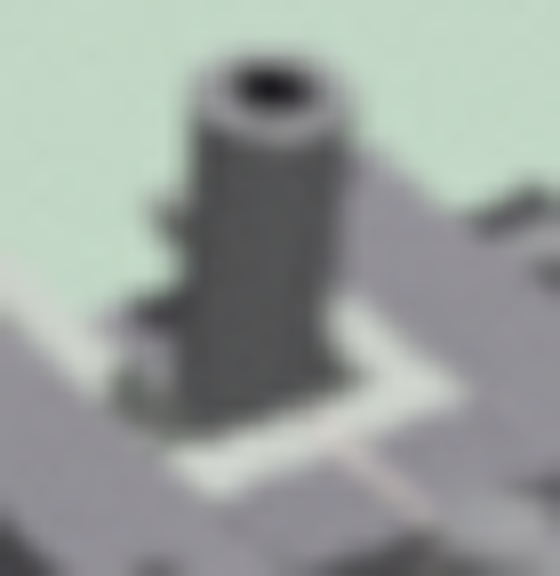

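View pics/c10y.png

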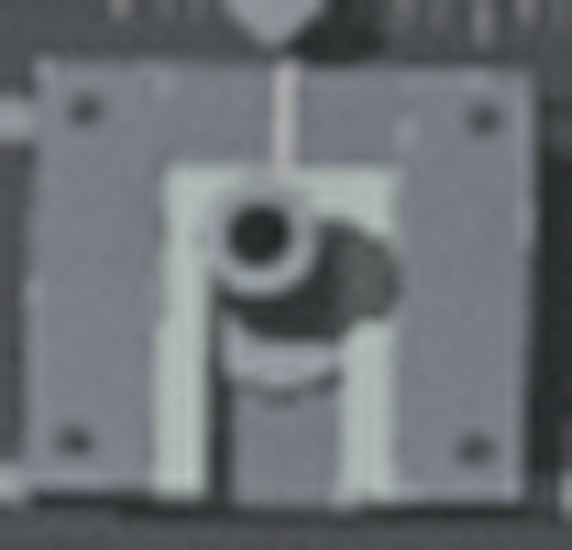

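The carriage edges read 0.6566 and 0.5521 in stage x, so its centre is 0.6043. The bore at 0.6045 is therefore at the seat, and my earlier seat x was about 2 mm off. Together with the firm stop, the bush is home. The scene crop shows the barrel meeting the slot end. Now the last nudge: TCP to about 21.3 mm (+2.4 mm).

Run:
```python
from h import *
seat=np.array([.6065,.0024,0.])
y=lambda:(sense()["position"]-seat)@sy*1000
move_l(seat-sy*.02+[0,0,.061],feed=.2)
move_l(seat+sy*.014+[0,0,.061],feed=.06,until_force=5); st()
k=.0175
while k<.026:
    move_l(seat+sy*k+[0,0,.061],feed=.015,until_force=20); v=y(); print(round(k,4),round(v,2))
    if v>21.1: break
    k+=min(.001,max(.0003,(21.3-v)/1000)) if v>18 else .001
sleep(.1); st(); print(y())
move_l(seat-sy*.02+[0,0,.061],feed=.12)
move_l(seat-sy*.11-sx*.12+[0,0,.20],feed=.25); st()
for n in("scene","top"):
    p,d=camera(n); cv2.imwrite(f"pics/{n}11.png",p[:,:,::-1]); np.savez(f"{n}11.npz",p=p,d=d)
a=cv2.resize(cv2.imread("pics/scene11.png")[150:250,280:410],None,fx=6,fy=6,interpolation=cv2.INTER_CUBIC);cv2.imwrite("pics/c11s.png",a)
a=cv2.imread("pics/top11.png"); cv2.imwrite("pics/c11y.png",cv2.resize(a[150:210,250:310],None,fx=10,fy=10,interpolation=cv2.INTER_CUBIC))
from meas import gap
gap(11)
```

```text
t 36.86 tcp [0.6067 0.0163 0.061 ] F [ 0.3 -1.3  0.5] gap 0.0001
0.0175 17.45
0.0185 18.53
0.0195 18.77
0.0205 18.84
0.0215 19.26
0.0225 20.03
0.0235 21.0
0.0238 21.15
t 39.09 tcp [0.6068 0.0236 0.0611] F [ 0.7 -7.8 -1.5] gap -0.0001
21.19519421424898
t 40.58 tcp [ 0.4849 -0.1043  0.1996] F [ 0.2 -0.1  0.1] gap -0.0003
line cols [279.51 279.48 279.49 279.5  279.47 279.44 279.46] line y [0.1052 0.1052 0.105  0.1049 0.1049 0.1049 0.1047] tip y 0.1059 gap mm 0.96
```

View pics/c11s.png

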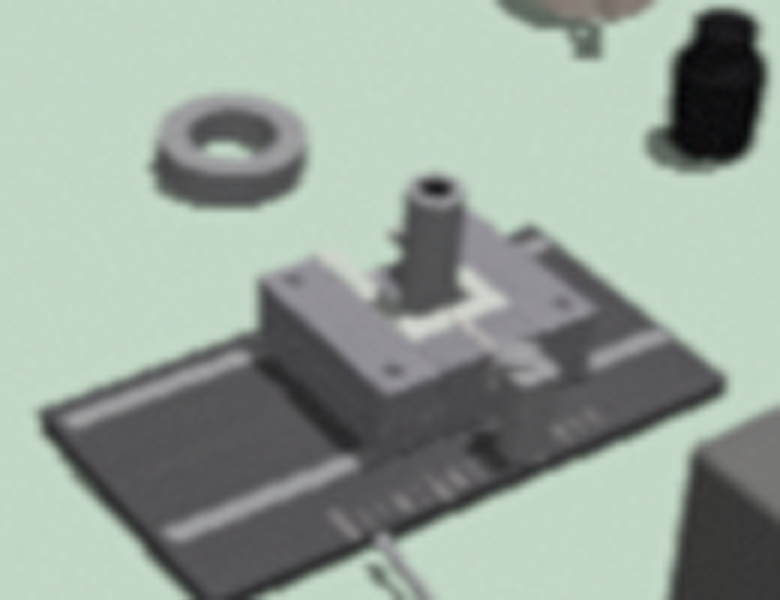

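View pics/c11y.png

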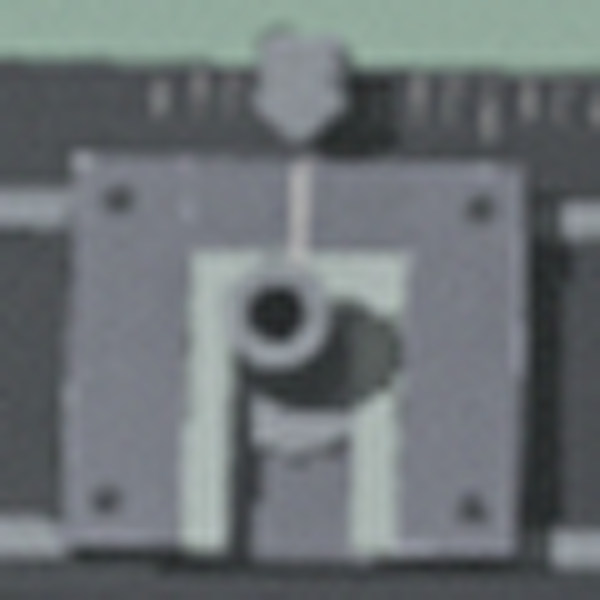

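View pics/top11.png

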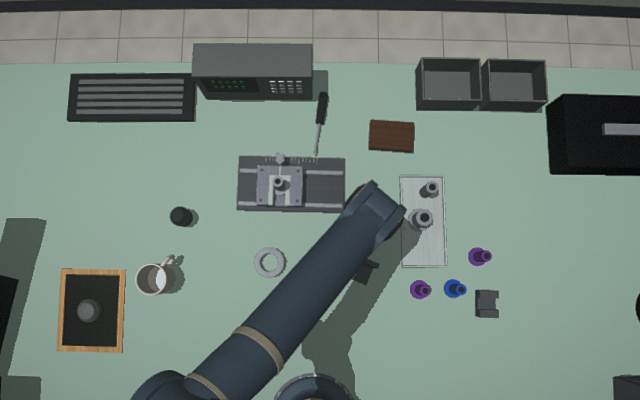

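The line stands 0.7–1.0 mm short of the tip in the top crop (line x≈302, tip x≈299). The bush is upright at the slot's end, and the bystanders haven't moved. Handing in.

Run:
```python
from h import *
print(finish_job()); st()
```

```text
the job is handed in; nothing more can be done
None
the job is handed in; nothing more can be done
```

The slim grey bush is in the slot, upright and home. The carriage's line stands 0.7–1.0 mm short of the pointer tip, within the 3 mm allowed and not overshot. I handed in at about 41 s, with the arm clear of everything; no verdict is reported.

- **Loading:** I took the bush from the tray and slid it in. When I let go, the arm settled back and drew the bush out by about 2 mm, so I pressed the barrel gently home with shut fingers, at about 10 N, until it met a firm stop.
- **Carriage:** I nudged it by its -y face with 6–8 N, about 92 mm in all.
- **Final gap:** the last top picture and the arm's own travel agreed to within about 0.5 mm.
- **Bush position:** it looks upright and against the slot's end in both views. Its bore was within 0.5 mm of the carriage's centre before the last 2.4 mm nudge.
- **What disagreed:** my first estimate of the seat was about 2 mm too far along +x. The firm stop and the later edge measurement settled that, and I did not press the bush again after the carriage moved.
- **Other things:** the bystanders in view look unmoved in the final pictures.

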